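# Seat the keyed drive hub on the polisher spindle

## Robot

A 6-joint arm with a two-finger parallel gripper is mounted at the origin on the work surface. World frame = base frame: x ahead of the robot, y to its left, z up, the work surface at z = 0. Lengths are in m, angles in rad, forces in N, time in s.
With the tool pointing down it reaches from about 0.35 to 0.975 m from the base axis. Payload 4.9 kg.
Tool frame: the origin (TCP) lies between the finger pads; the fingertips stand 19 mm ahead of it and the grasp point (between the pads) is the TCP; z points along the fingers, y is the line along which they close (so a half turn about z gives the same grasp; the last joint's range is limited). The gripper opens to 85 mm and grips with 20 to 120 N. Pads are 22 mm wide; open, the fingers measure 114 mm over their backs; the gripper's body (76 mm by 85 mm) begins 54 mm behind the grasp point. The pads swing forward as they close: fully open they stand 13 mm farther back than shut.
Start: joints at [1.197, 0.053, 1.613, -0, 1.476, -0.119], TCP at [0.158, 0.605, 0.25] pointing down, gripper open.
Joint ranges: [-3.01, 3.01], [-1.01, 2.22], [0.06, 2.58], [-1.02, 4.17], [0.09, 2.62], [-3.14, 3.14]. Speed limits (rad/s): [2.57, 2.57, 3.14, 3.14, 3.14, 3.14].

## Interface

Orientations are given as a rotation vector (axis times angle).
In Python, from station import ctrl gives the robot as it stands. The module is installed in compiled form; this text tells all that it offers.
- The arm moves only by the tool servo_tool, never from a script. Its argument "increments" is a list that holds one entry, the list of rows, each a list of 5 numbers: the finger opening in cm, from 0 to 8.54, then the shift along the tool's x, y, z in cm, then the turn about the tool's z in degrees. A call has 1 to 5 rows; each row is the pose to reach, as a shift and turn from the pose commanded when the call began, along the tool's axes at that moment; what a row does not reach only later rows make up. A row lasts 1/10 s, in which the tool goes at most 50 mm and 8.59 degrees, less where a joint would pass 70% of its speed; a pose out of reach is approached as far as the arm can. A call with a gripper value outside its range is refused whole. The fingers move at their own pace and stop on an object; "newtons" is the grip in N (left out, the last holds). Time passes only in rows, so rows that repeat a pose let the fingers close. It gives the time, the measured TCP pose, the force, the opening and the grip force at its end, in the units of the state.
- ctrl.get_obs(): the state, without advancing time (a new reading comes with each control period).
- ctrl.get_image(name): name is "scene" or "top" or "wrist"; returns a dict with "img" (480x640x3 uint8, red, green, blue), "fx", "fy", "cx", "cy" (pixels), "rvec" (rotation vector, rad) and "tvec" (3), from world to camera coordinates, as OpenCV has them; the wrist camera has in their place "mount" (4x4, takes a point from camera to tool coordinates, whose origin is the TCP and whose axes are the flange's). Camera axes: x right, y down, z forward; pixel columns grow to the right and rows downward; lengths in m; the calibration is good to about 2 mm. A picture is of the moment at which its call begins: read the wrist's pose just before it. There is no depth.
- ctrl.finish_job(): hands the job in; it is judged then, once.
The state is a dict: "t": time; "q": joint angles; "dq": joint speeds; "effort": joint torques, N m; "tool_pos": TCP position; "tool_rot": TCP orientation; "contact_force": force on the tool from outside, world axes, zero at the start; "wrist_torque": the same for the moment, N m; "opening": finger opening in m; "grip_force": force on a finger pad.
Only numpy, scipy, OpenCV 4.12 (cv2) and the standard library are available. Lean on these libraries where they do the work, as an engineer would, in place of code of your own. Each camera call takes 0.05 s, during which the arm holds its last target. There are 200 camera calls.

## Task

Put the orange drive hub, the way up it lies, over the nose of the polisher's upright spindle, turn it under light pressure until its two inner tabs drop into the spindle's keyways, and bring it fully home, flat on the steel flange; then let go. A push of 5 to 10 N is plenty: never force it, or let it drop down the spindle, and leave the other things on the desk alone.

Things in the scene. Friction and masses are not known exactly. Their poses are not given: they have to be found in the camera images.
- hub: loose orange hub, about 160 g, flat on the desk. Origin: centre of its underside on the bore's axis, z up. Ring 48 mm outside, 22 mm high, bore 33 mm. Two flat ears at +y and -y, full height, 28 mm long along x, 54 mm across: grip there. Half a turn gives the same hub
- hub_tabs (a point): on the hub's axis, 9 mm above its underside, axes as the hub's. In the bore at +x and -x two steel tabs, 8 mm wide (along y), reach in to 11 mm from the axis, from the underside up to this height. White dashes on top of the hub mark the tabs' line
- polisher: fixed blue bench polisher, housing 170 (x) by 150 (y) by 70 mm high, switches on its front (-x). Origin: centre of its underside, under the spindle axis, z up. On top a steel flange 80 mm across, 6 mm thick, carries the upright spindle: steel, 30 mm thick for 32 mm, then a brass nose
- flange_seat (a point): on the spindle axis at the flange's top face, 76 mm above the polisher's underside, axes as the polisher's. The hub's origin lies here when it is fully home
- shoulder (a point): on the spindle axis, 32 mm above the flange, axes as the polisher's: the flat shoulder (edges and keyway mouths chamfered 2 mm) where the 30 mm part ends. Tabs that miss the keyways rest on it (underside at this height). They sink in within about 0.08 rad of the keyways, 1.5 mm to spare each side. A 0.3 Nm brake holds the spindle: turned on after the drop, it turns along
- keyways (a point): on the spindle axis, 16 mm above the flange, axes as the polisher's, not the spindle's. Two dark keyways, half a turn apart, 11 mm wide, 9.5 mm from the axis at their floor, run from the shoulder down to the flange. The line through both lies anywhere within 0.6 rad (35 degrees) either way of the polisher's x axis and is not measured: see or feel for it
- nose_tip (a point): on the spindle axis, 48 mm above the flange: top of the brass nose, 15 mm thick, 16 mm high, chamfered 2 mm; the tabs pass it with 3.5 mm to spare at each end, and in the keyways with 1.5 mm
- spacer: bystander: loose plain aluminium ring without tabs, 48 mm outside, 33 mm bore, 12 mm high
- hammer: bystander: loose hammer
- screwdriver: bystander: loose screwdriver with a red handle
- file: bystander: loose flat file with a blue handle, 220 mm long
- marker: bystander: loose green marker pen, 130 mm long
- polish_jar: bystander: loose jar, 60 mm wide, 70 mm high
- coin_blank: bystander: loose brass disc, 38 mm wide, 5 mm thick
There are look-alikes about, which are no part of the job. Several things look just like the hub: the one meant starts farthest to the robot's right. What is shaped like the polisher but pink is not meant.

How it is judged:
By the outcome, as a careful person would: the job done as asked, in the order asked, and still so for the second after the job is handed in, with the robot touching nothing.
It also fails if it takes over 72 s, if anything falls off the work surface, if the arm or the gripper's body presses on something with over 40 N, if the wrist force passes 120 N, or if a joint passes its speed limit or range.

## Working session

There is one attempt and no reset: what is moved stays moved. The work goes in short steps, Python scripts to look and compute and a tool call to move; the robot and the scene stay as the last step left them, time stands still between calls to the robot, and variables do not carry over. Pictures are saved under pics/ and viewed, at most 10 in all, crops included, and the job is handed in when it is done.

Besides the shell and the picture viewer there is one more tool, called after "Emit:" by a JSON object that holds its "op" and its "data". servo_tool: Moves the arm, as the interface text tells. Its arguments: {"type":"object","properties":{"increments":{"type":"array"},"newtons":{"type":"number"}},"required":["increments"]}

```bash
mkdir -p pics; cat > h.py <<'E'
import numpy as np, cv2
from scipy.spatial.transform import Rotation as R
from station import ctrl
def cam(name):
    o=ctrl.get_obs(); d=ctrl.get_image(name)
    K=np.array([[d["fx"],0,d["cx"]],[0,d["fy"],d["cy"]],[0,0,1]])
    if "mount" in d:
        T=np.eye(4);T[:3,:3]=R.from_rotvec(o["tool_rot"]).as_matrix();T[:3,3]=o["tool_pos"]
        M=T@np.array(d["mount"]);Rc=M[:3,:3];c=M[:3,3]
    else:
        Rc=R.from_rotvec(np.ravel(d["rvec"])).as_matrix().T;c=-Rc@np.ravel(d["tvec"])
    return d["img"],K,Rc,c
def save(img,p): cv2.imwrite(p,cv2.cvtColor(img,cv2.COLOR_RGB2BGR))
def onplane(px,K,Rc,c,z):
    r=Rc@np.linalg.inv(K)@np.array([px[0],px[1],1.]); return c+r*(z-c[2])/r[2]
def proj(P,K,Rc,c):
    p=K@(Rc.T@(np.asarray(P)-c)); return p[:2]/p[2]
def tri(obs):
    A=np.zeros((3,3));b=np.zeros(3)
    for px,K,Rc,c in obs:
        r=Rc@np.linalg.inv(K)@np.array([px[0],px[1],1.]);r/=np.linalg.norm(r);P=np.eye(3)-np.outer(r,r);A+=P;b+=P@c
    return np.linalg.solve(A,b)
E
python3 - <<'E'
from h import *
for n in("top","scene"):
    i,K,Rc,c=cam(n);save(i,f"pics/{n}0.png");print(n,K[0,0],c.round(3),Rc.round(2).tolist())
o=ctrl.get_obs();print(o)
E
```

```text
top 613.6717790659435 [0.38  0.065 1.427] [[0.01, -0.99, 0.12], [-1.0, -0.01, -0.01], [0.01, -0.12, -0.99]]
scene 472.6947802373677 [1.265 0.437 1.002] [[-0.46, 0.65, -0.6], [0.89, 0.34, -0.32], [-0.0, -0.68, -0.73]]
{'t': 0.1, 'q': array([ 1.19700721e+00,  5.32711770e-02,  1.61417518e+00,  1.33782349e-05,
        1.47601207e+00, -1.18975279e-01]), 'dq': array([ 0.0010868 , -0.00016784, -0.00400558,  0.00139864, -0.00048504,
        0.0021784 ]), 'effort': array([ 6.69807159e-04, -3.94896019e+01, -3.71366072e+01, -5.81998484e-05,
        3.84760962e-03, -7.00676040e-06]), 'tool_pos': array([0.15732386, 0.60431846, 0.24918708]), 'tool_rot': array([-3.99121019e-01, -3.11566343e+00,  2.83672480e-03]), 'contact_force': array([ 0.33269879, -0.67572078,  0.44635007]), 'wrist_torque': array([ 0.03952436,  0.04162199, -0.0325239 ]), 'grip_force': 0.0, 'opening': 0.08570419577629979}
```

View pics/top0.png

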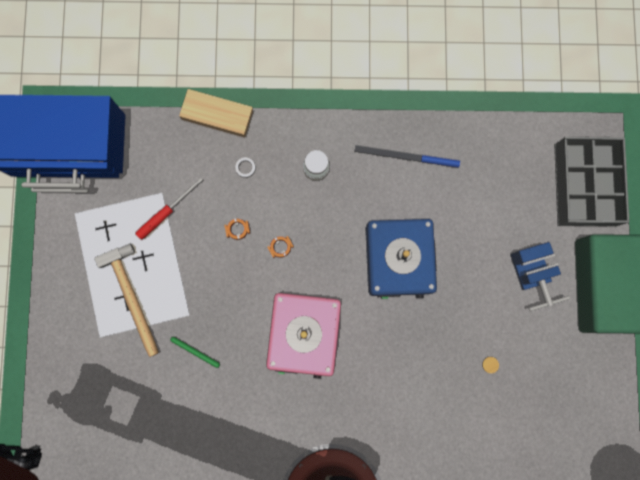

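View pics/scene0.png

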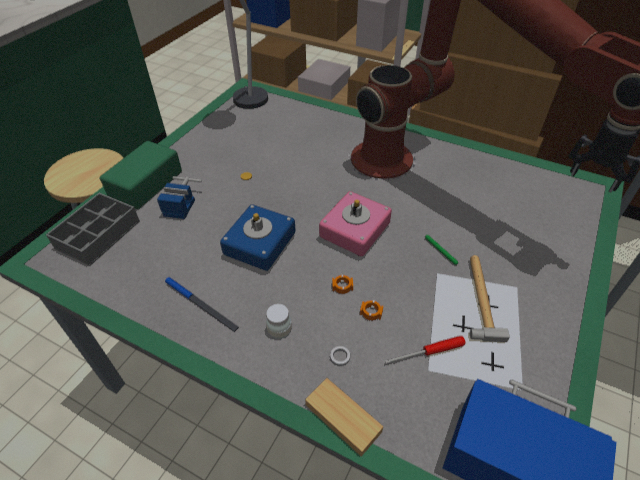

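The top view shows two orange hubs, at (238,229) and (281,247). The brass coin at (491,365) is the only other orange-ish thing. The hub farthest to the robot's right is (281,247), which is (343,284) in the scene view. The blue polisher is at (403,257) with its spindle; the pink one at (304,334) is not meant. Next I measure both and check a crop.

```bash
python3 - <<'E'
from h import *
V={}
def blobs(m,amin):
    n,l,s,ce=cv2.connectedComponentsWithStats(m.astype(np.uint8)); return [(ce[k].round(1).tolist(),int(s[k,4])) for k in range(1,n) if s[k,4]>=amin]
crops=[]
for n in("top","scene"):
    i,K,Rc,c=cam(n);V[n]=(K,Rc,c);h=cv2.cvtColor(i,cv2.COLOR_RGB2HSV)
    print(n,"orange",blobs((h[...,0]<22)&(h[...,0]>4)&(h[...,1]>170)&(h[...,2]>90),8))
    u,v=((345,250) if n=="top" else (310,250))
    crops.append(cv2.resize(i[v-65:v+55,u-90:u+90] if n=="top" else i[v-60:v+60,u-90:u+90],(780,520),interpolation=cv2.INTER_CUBIC)[:,:])
# ring hull centres
def hullc(n,win):
    i,K,Rc,c=cam(n);h=cv2.cvtColor(i,cv2.COLOR_RGB2HSV)
    m=((h[...,0]<22)&(h[...,1]>150)&(h[...,2]>70)).astype(np.uint8);mm=np.zeros_like(m);x0,y0,x1,y1=win;mm[y0:y1,x0:x1]=m[y0:y1,x0:x1]
    p=cv2.findNonZero(mm);r=cv2.convexHull(p);M=cv2.moments(r);return np.array([M['m10']/M['m00'],M['m01']/M['m00']])
a=hullc("top",(262,230,300,265));b=hullc("scene",(325,268,358,299))
print("hub",a,b,tri([(a,*V["top"]),(b,*V["scene"])]),onplane(a,*V["top"],.013))
# polisher nose
for px in [(403,256)]: print(onplane(px,*V["top"],.124),onplane(px,*V["top"],.076))
save(cv2.resize(np.vstack(crops),(600,600)) ,"pics/c1.png")
E
```

```text
top orange []
scene orange [([246.1, 175.5], 46), ([255.6, 215.1], 8), ([336.2, 282.7], 66), ([348.3, 281.9], 68), ([371.3, 308.2], 156)]
hub [280.04719764 246.51681416] [342.07043816 283.80643372] [0.56207614 0.12414917 0.01393724] [0.56242336 0.12366017 0.013     ]
[ 0.53025739 -0.14443393  0.124     ] [ 0.53580528 -0.15213112  0.076     ]
```

View pics/c1.png

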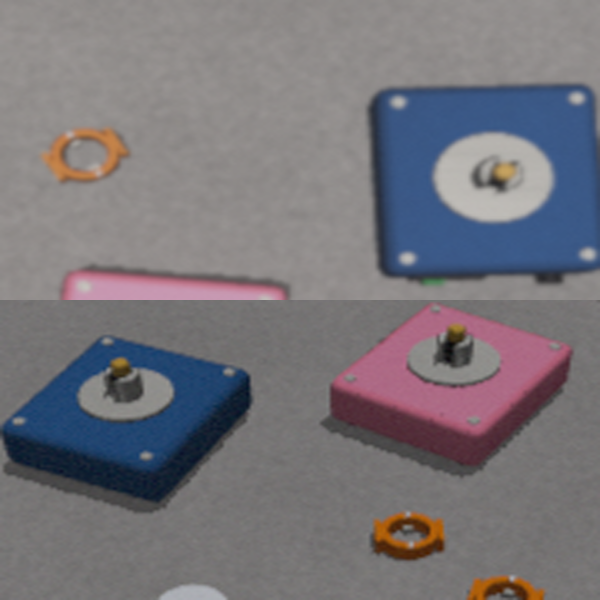

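```bash
cat >> h.py <<'E'
def rel(P,ydir=None):
    o=ctrl.get_obs();T=R.from_rotvec(o["tool_rot"]).as_matrix()
    s=T.T@(np.asarray(P)-o["tool_pos"])*100
    out="t%.1f shift cm %s"%(o["t"],s.round(2))
    if ydir is not None:
        d=T.T@np.array([*ydir,0]);a=np.degrees(np.arctan2(-d[0],d[1]));a=(a+90)%180-90
        out+=" turn %.1f"%a
    print(out,"axes",T.round(3).tolist(),"q6",round(o["q"][5],2))
E
python3 - <<'E'
from h import *
print(np.array(ctrl.get_image("wrist")["mount"]).round(3).tolist())
rel((.562,.124,.25),(0,1))
E
```

```text
[[0.001, -0.966, -0.26, 0.063], [1.0, 0.001, 0.001, 0.0], [-0.0, -0.26, 0.966, -0.124], [0.0, 0.0, 0.0, 1.0]]
t0.3 shift cm [-5.126e+01 -3.632e+01  2.000e-02] turn -14.6 axes [[-0.968, 0.252, -0.0], [0.252, 0.968, -0.0], [0.0, -0.0, -1.0]] q6 -0.12
```

Emit:
{"op": "servo_tool", "data": {"increments": [[[8.5,-4,-2.8,0,-3],[8.5,-8,-5.6,0,-6],[8.5,-12,-8.4,0,-9],[8.5,-16,-11.2,0,-12],[8.5,-20,-14,0,-14.6]]]}}

```text
t: 0.85
tool_pos: [0.3166, 0.4174, 0.2505]
tool_rot: [-0.004, 3.141, 0.001]
contact_force: [0.5, 0.7, 0.5]
opening: 0.0849
grip_force: 0.0
```

```bash
python3 -c "
from h import *
rel((.562,.124,.22),(0,1))"
```

```text
t0.8 shift cm [-24.46 -29.4    3.05] turn 0.1 axes [[-1.0, -0.003, 0.001], [-0.003, 1.0, 0.0], [-0.001, 0.0, -1.0]] q6 -0.79
```

Emit:
{"op": "servo_tool", "data": {"increments": [[[8.5,-3,-3.7,0,0],[8.5,-6,-7.4,0,0],[8.5,-9,-11,0,0],[8.5,-12,-14.6,0,0],[8.5,-15,-18,0.5,0]]]}}

```text
t: 1.35
tool_pos: [0.4672, 0.2373, 0.2464]
tool_rot: [0.0, 3.139, 0.001]
contact_force: [0.5, -0.0, 0.1]
opening: 0.0853
grip_force: 0.0
```

Emit:
{"op": "servo_tool", "data": {"increments": [[[8.5,-3,-3.7,0.5,0],[8.5,-6,-7.4,1,0],[8.5,-9,-10.7,2,0],[8.5,-9,-10.7,2,0],[8.5,-9,-10.7,2,0]]]}}

```text
t: 1.85
tool_pos: [0.556, 0.1311, 0.2247]
tool_rot: [-0.003, -3.14, -0.0]
contact_force: [-0.3, 0.5, 0.1]
opening: 0.085
grip_force: 0.0
```

```bash
python3 - <<'E'
from h import *
i,K,Rc,c=cam("wrist");save(i,"pics/w1.png");rel((.562,.124,.22),(0,1));print(c,K[0,0]);print(proj((.562,.124,.022),K,Rc,c))
E
```

```text
t1.9 shift cm [-0.64 -0.8   0.52] turn -0.0 axes [[-1.0, 0.0, -0.001], [0.0, 1.0, 0.0], [0.001, 0.0, -1.0]] q6 -1.47
[0.4927074  0.1310758  0.34909919] 345.1162466272331
[306.30797801 223.01209732]
```

View pics/w1.png

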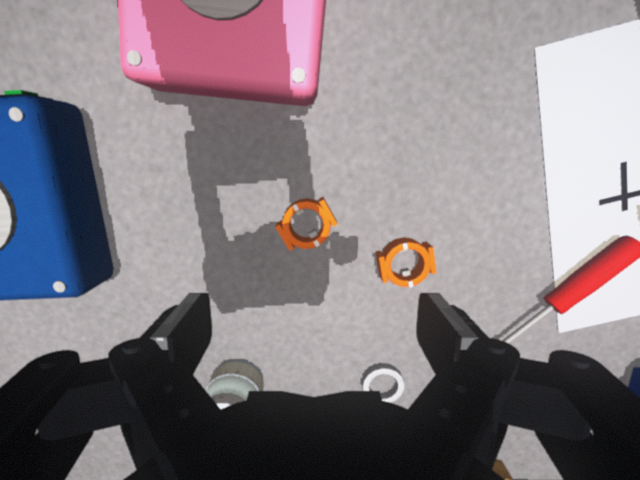

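The wrist view shows our hub at (306,223), with ears at the lower left and upper right and white dashes near (296,207) and (317,241). The look-alike is at (406,262). I now measure the axis, angle and height.

```bash
cat >> h.py <<'E'
def hub(zt=.022,guess=(.562,.124),r=45):
    i,K,Rc,c=cam("wrist");g=proj((*guess,zt),K,Rc,c)
    h=cv2.cvtColor(i,cv2.COLOR_RGB2HSV);m=((h[...,0]<22)&(h[...,1]>140)&(h[...,2]>70)).astype(np.uint8)
    yy,xx=np.mgrid[:480,:640];m[(xx-g[0])**2+(yy-g[1])**2>r*r]=0
    n,l,s,ce=cv2.connectedComponentsWithStats(m);m[s[l,4]<40]=0
    hull=cv2.convexHull(cv2.findNonZero(m));P=np.array([onplane(p,K,Rc,c,zt)[:2] for p in hull[:,0].astype(float)])
    M=cv2.moments((P*1e5).astype(np.float32));C=np.array([M['m10'],M['m01']])/M['m00']/1e5
    f=np.zeros_like(m);cv2.fillConvexPoly(f,hull,1);w=(f>0)&(h[...,1]<70)&(h[...,2]>150)
    n,l,s,ce=cv2.connectedComponentsWithStats(w.astype(np.uint8))
    D=[(ce[k].round(1).tolist(),int(s[k,4]),onplane(ce[k],K,Rc,c,zt)[:2].round(4).tolist()) for k in range(1,n) if s[k,4]>2]
    rect=cv2.minAreaRect((P*1e3).astype(np.float32))
    mu=np.degrees(.5*np.arctan2(2*M['mu11'],M['mu20']-M['mu02']))
    hc=cv2.moments(hull);px=(hc['m10']/hc['m00'],hc['m01']/hc['m00'])
    print("centre",C.round(4),"rect",rect,"long axis deg",round(mu,1),"px",np.round(px,1));print("dashes",D)
    return C,mu,px,(K,Rc,c)
E
python3 -c "
from h import *
C,mu,px,v=hub();C2,_,_,_=hub()
a=np.radians(mu);rel((*C,.12),(np.cos(a),np.sin(a)))"
```

```text
centre [0.5634 0.1234] rect ((563.1385498046875, 123.13046264648438), (47.06956481933594, 54.53572082519531), 30.037017822265625) long axis deg -55.3 px [304.9 223.9]
dashes [([317.0, 198.0], 3, [0.5377, 0.1352]), ([294.3, 207.2], 23, [0.5465, 0.1134]), ([291.2, 219.5], 18, [0.5585, 0.1103]), ([279.8, 219.0], 6, [0.558, 0.0993]), ([317.8, 224.0], 12, [0.5629, 0.136]), ([330.5, 228.8], 16, [0.5677, 0.1484]), ([315.3, 242.9], 18, [0.582, 0.1337])]
centre [0.5633 0.1233] rect ((563.3031005859375, 123.1015853881836), (47.140235900878906, 54.51241683959961), 29.147581100463867) long axis deg -57.5 px [304.2 223.8]
dashes [([294.0, 207.5], 24, [0.5468, 0.1137]), ([280.0, 217.4], 7, [0.5565, 0.1]), ([290.4, 219.1], 14, [0.5581, 0.11]), ([317.5, 221.3], 11, [0.5602, 0.1363]), ([329.6, 228.6], 16, [0.5675, 0.1481]), ([314.7, 243.2], 19, [0.5822, 0.1336])]
t2.0 shift cm [-0.79 -0.94 10.57] turn -34.6 axes [[-1.0, -0.001, 0.0], [-0.001, 1.0, 0.0], [-0.0, 0.0, -1.0]] q6 -1.47
```

Emit:
{"op": "servo_tool", "data": {"increments": [[[8.5,-0.4,-0.4,2.5,-8],[8.5,-0.8,-0.9,5,-16],[8.5,-0.8,-0.9,8,-24],[8.5,-0.8,-0.9,10.5,-29.5],[8.5,-0.8,-0.9,10.5,-29.5]]]}}

```text
t: 2.5
tool_pos: [0.5604, 0.1238, 0.1164]
tool_rot: [0.801, -3.03, -0.002]
contact_force: [-0.9, 0.6, 0.5]
opening: 0.0849
grip_force: 0.0
```

```bash
python3 -c "
from h import *
C,mu,px,v=hub(r=80);hub(r=80)
i,K,Rc,c=cam('top');print('tri',C)
rel((.5638,.1235,.022),(.492,-.870))
h=cam('wrist');save(h[0],'pics/w2.png')"
```

```text
centre [0.5631 0.1226] rect ((562.801025390625, 122.53614807128906), (48.88578414916992, 54.173831939697266), 29.58681297302246) long axis deg -60.3 px [311.2 251. ]
dashes [([311.4, 224.0], 62, [0.5466, 0.1135]), ([307.2, 231.8], 16, [0.5525, 0.1136]), ([308.9, 267.4], 8, [0.5733, 0.1266]), ([339.4, 276.9], 52, [0.569, 0.1478]), ([311.4, 283.1], 41, [0.5822, 0.1336])]
centre [0.5632 0.1227] rect ((562.8640747070312, 122.564453125), (48.57045364379883, 54.01509094238281), 29.75501251220703) long axis deg -61.2 px [312.7 247.5]
dashes [([312.4, 221.8], 74, [0.5475, 0.1136]), ([310.5, 264.0], 6, [0.5734, 0.1268]), ([338.1, 274.8], 33, [0.5709, 0.147]), ([312.8, 279.1], 37, [0.5821, 0.1335])]
tri [0.56313035 0.12263445]
t2.6 shift cm [ 0.09  0.02 10.01] turn -0.0 axes [[-0.871, -0.492, 0.002], [-0.492, 0.871, 0.0], [-0.002, -0.001, -1.0]] q6 -2.0
```

View pics/w2.png

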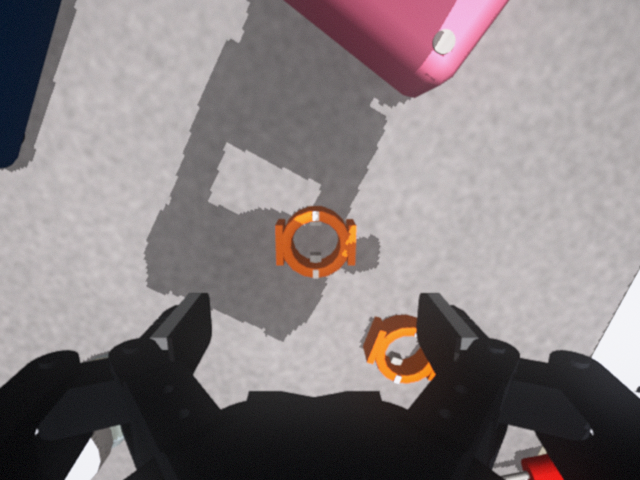

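Emit:
{"op": "servo_tool", "data": {"increments": [[[8.5,0.05,0,3,0],[8.5,0.05,0,6,0],[8.5,0.05,0,8.5,0],[8.5,0.05,0,9.5,0],[8.5,0.05,0,9.5,0]]]}}

```text
t: 3.2
tool_pos: [0.5631, 0.1228, 0.0251]
tool_rot: [0.799, -3.037, -0.0]
contact_force: [-0.8, 0.1, 0.1]
opening: 0.0849
grip_force: 0.0
```

```bash
python3 -c "
from h import *
rel((.564,.1236,.022),(.492,-.870));print(ctrl.get_obs()['contact_force'])"
```

```text
t3.2 shift cm [-0.12  0.03  0.31] turn -0.0 axes [[-0.871, -0.492, -0.001], [-0.492, 0.871, -0.0], [0.001, 0.0, -1.0]] q6 -2.0
[-0.75196982  0.14049782  0.08623599]
```

Emit:
{"op": "servo_tool", "data": {"increments": [[[8.5,-0.1,0,0.3,0],[5.6,-0.1,0,0.3,0],[5,-0.1,0,0.3,0],[4.5,-0.1,0,0.3,0],[4.5,-0.1,0,0.3,0]]], "newtons": 50}}

```text
t: 3.7
tool_pos: [0.5656, 0.1233, 0.0241]
tool_rot: [-0.799, 3.035, -0.0]
contact_force: [0.1, 1.2, 6.1]
opening: 0.0528
grip_force: 54.5
```

Emit:
{"op": "servo_tool", "data": {"increments": [[[4.5,0,0,0,0],[4.5,0,0,0,0],[4.5,0,0,0,0]]]}}

```text
t: 4.0
tool_pos: [0.5656, 0.1234, 0.024]
tool_rot: [-0.799, 3.035, -0.0]
contact_force: [-0.5, -0.9, 6.5]
opening: 0.0529
grip_force: 54.6
```

Emit:
{"op": "servo_tool", "data": {"increments": [[[6.2,0,0,0,0],[6.2,0,0,-0.4,0],[6.2,0,0,-0.4,0],[4.5,0,0,-0.4,0],[4.5,0,0,-0.4,0]]]}}

```text
t: 4.5
tool_pos: [0.5646, 0.1232, 0.0267]
tool_rot: [-0.8, 3.037, -0.0]
contact_force: [-0.2, 0.4, 3.2]
opening: 0.0527
grip_force: 53.7
```

Emit:
{"op": "servo_tool", "data": {"increments": [[[4.5,0,0,0,0],[4.5,0,0,0,0],[4.5,0,0,0,0]]]}}

```text
t: 4.8
tool_pos: [0.5646, 0.1232, 0.0267]
tool_rot: [-0.8, 3.037, -0.0]
contact_force: [-0.2, -0.0, 4.8]
opening: 0.0532
grip_force: 53.8
```

Emit:
{"op": "servo_tool", "data": {"increments": [[[4.5,0,0,-0.5,0],[4.5,0,0,-3.5,0],[4.5,0,0,-8,0],[4.5,0,0,-12.5,0],[4.5,0,0,-15.5,0]]]}}

```text
t: 5.3
tool_pos: [0.5646, 0.1232, 0.1841]
tool_rot: [-0.799, 3.036, -0.0]
contact_force: [1.0, 0.4, -0.2]
opening: 0.0523
grip_force: 53.3
```

```bash
python3 -c "
from h import *
i,K,Rc,c=cam('wrist');save(i,'pics/w3.png')
rel((.530,-.145,.18),(0,1));o=ctrl.get_obs();print(o['contact_force'],o['wrist_torque'],o['tool_pos'])"
```

```text
t5.3 shift cm [ 16.48 -21.53   0.89] turn 29.5 axes [[-0.87, -0.493, 0.01], [-0.493, 0.87, 0.001], [-0.01, -0.004, -1.0]] q6 -2.0
[3.00287455 1.3721389  1.97735629] [ 0.04438837 -0.15024972  0.00148004] [0.56721934 0.1235406  0.18959754]
```

View pics/w3.png

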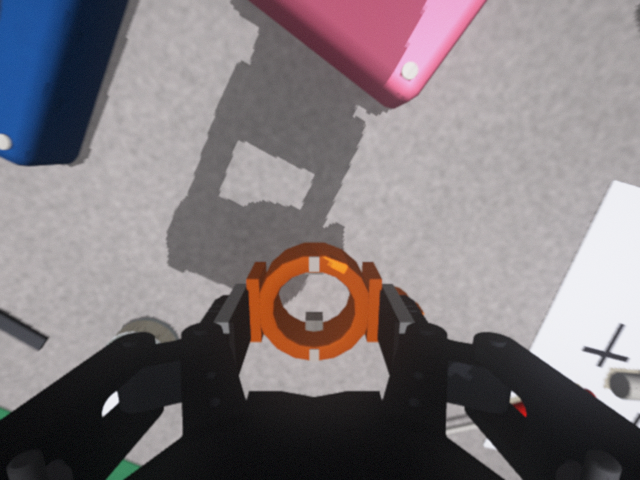

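Emit:
{"op": "servo_tool", "data": {"increments": [[[4.5,1.2,-3.5,-0.3,5],[4.5,2.6,-7.5,-0.6,12],[4.5,4.1,-11.5,-1,19],[4.5,5.5,-15.5,-1,26],[4.5,7,-20,-1,29.5]]]}}

```text
t: 5.85
tool_pos: [0.601, -0.0864, 0.1899]
tool_rot: [-0.004, -3.14, -0.002]
contact_force: [0.7, 0.1, -2.0]
opening: 0.0524
grip_force: 53.3
```

```bash
python3 -c "
from h import *
rel((.615,-.145,.20),(0,1))"
```

```text
t5.8 shift cm [-1.42 -5.86 -1.02] turn -0.2 axes [[-1.0, 0.003, -0.002], [0.003, 1.0, 0.001], [0.002, 0.001, -1.0]] q6 -1.83
```

Emit:
{"op": "servo_tool", "data": {"increments": [[[4.5,-0.7,-3,0,0],[4.5,-1.4,-5.9,0,0],[4.5,-1.4,-5.9,0,0],[4.5,-1.4,-5.9,0,0]]]}}

```text
t: 6.25
tool_pos: [0.615, -0.1445, 0.1896]
tool_rot: [-0.002, -3.139, -0.002]
contact_force: [0.4, 0.2, -1.5]
opening: 0.0524
grip_force: 53.4
```

```bash
python3 - <<'E'
from h import *
o=ctrl.get_obs();print(o['tool_pos'],o['contact_force'])
i,K,Rc,c=cam('wrist');g=proj((.53,-.147,.1),K,Rc,c);print(g,c)
np.savez("w4.npz",i=i,K=K,Rc=Rc,c=c)
x,y=int(g[0]),int(g[1]);y=max(y,100)
save(np.hstack([cv2.resize(i,(400,300)),cv2.resize(i[y-100:y+100,x-100:x+100],(400,400),interpolation=cv2.INTER_CUBIC)[:300]]) if 0 else i,"pics/w4.png")
E
```

```text
[ 0.61496937 -0.14453023  0.18962582] [ 0.41157289  0.16555357 -1.51179348]
[309.23453095 110.49929904] [ 0.551871   -0.14474214  0.31406376]
```

View pics/w4.png

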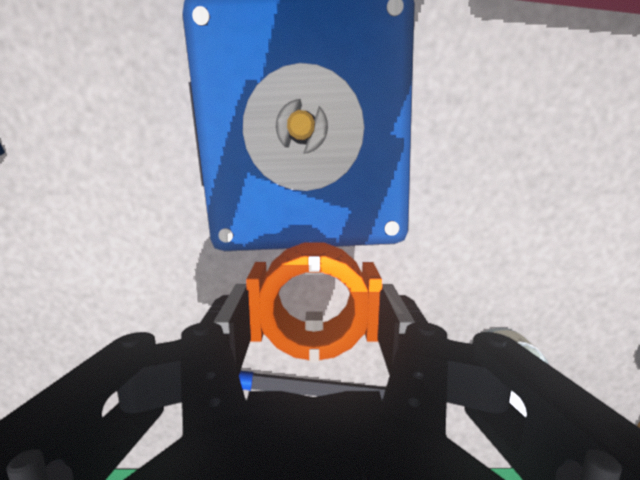

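The flange is centred near (304,127), with the brass nose at (301,125). The keyway gaps are near (307,103) and (296,150), about 17° off image vertical. I now measure the spindle axis, the heights, the keyway angle and the hub's offset in the gripper.

```bash
cat > ax.py <<'E'
from h import *
def flange(i,K,Rc,c,g,zt=.076,r=90):
    h=cv2.cvtColor(i,cv2.COLOR_RGB2HSV);m=((h[...,1]<60)&(h[...,2]>90)).astype(np.uint8)
    yy,xx=np.mgrid[:480,:640];m[(xx-g[0])**2+(yy-g[1])**2>r*r]=0
    m=cv2.morphologyEx(m,cv2.MORPH_OPEN,np.ones((3,3)))
    n,l,s,ce=cv2.connectedComponentsWithStats(m);k=1+np.argmax(s[1:,4]);ct=max(cv2.findContours((l==k).astype(np.uint8),0,1)[0],key=len)
    hull=cv2.convexHull(ct);P=np.array([onplane(p,K,Rc,c,zt)[:2] for p in hull[:,0].astype(float)])*1e3
    e=cv2.fitEllipse(P.astype(np.float32));M=cv2.moments(hull);return e,(M['m10']/M['m00'],M['m01']/M['m00'])
def nose(i,K,Rc,c,g,zt=.124,r=30):
    h=cv2.cvtColor(i,cv2.COLOR_RGB2HSV);m=((h[...,0]>10)&(h[...,0]<32)&(h[...,1]>120)).astype(np.uint8)
    yy,xx=np.mgrid[:480,:640];m[(xx-g[0])**2+(yy-g[1])**2>r*r]=0
    p=cv2.findNonZero(m);ce,rr=cv2.minEnclosingCircle(p);return p.mean(0)[0],ce,rr,onplane(p.mean(0)[0],K,Rc,c,zt)
E
python3 - <<'E'
from ax import *
d=np.load("w4.npz");i,K,Rc,c=(d[k] for k in("i","K","Rc","c"))
e,fp=flange(i,K,Rc,c,(304,127));print("flange mm",e,fp);n=nose(i,K,Rc,c,(301,125));print("nose",n)
t,Kt,Rt,ct=cam("top");et,fpt=flange(t,Kt,Rt,ct,(403,256),r=28);nt=nose(t,Kt,Rt,ct,(405,255),r=8);print("top",et,nt[0],nt[3])
print("tri flange",tri([(fp,K,Rc,c),(fpt,Kt,Rt,ct)]),"nose",tri([(n[0],K,Rc,c),(nt[0],Kt,Rt,ct)]))
A=np.array(e[0])/1e3
g=cv2.cvtColor(i,cv2.COLOR_RGB2GRAY).astype(np.float32)
for a in range(-90,270,10):
    out=[]
    for r in(.0115,.0135):
        p=proj((A[0]+r*np.cos(np.radians(a)),A[1]+r*np.sin(np.radians(a)),.108),K,Rc,c);out.append(int(cv2.getRectSubPix(g,(1,1),tuple(map(float,p)))[0,0]))
    print(a,out,end=";")
save(cv2.resize(i[90:165,260:345],(680,600),interpolation=cv2.INTER_CUBIC),"pics/w4c.png")
# hub in tool frame
o=ctrl.get_obs();T=R.from_rotvec(o["tool_rot"]).as_matrix()
zt=o["tool_pos"][2]-.0047
for px in((314,264),(314.5,355)): print("\ndash tool mm",(T.T@(onplane(px,K,Rc,c,zt)-o["tool_pos"])*1e3).round(1))
E
```

```text
flange mm ((539.1544799804688, -151.44639587402344), (79.31861114501953, 79.36908721923828), 46.50371551513672) (302.926032340898, 126.4279408702894)
nose (array([300.55374593, 124.50488599]), (300.5, 124.5), 14.714038848876953, array([ 0.53933602, -0.15130902,  0.124     ]))Traceback (most recent call last):
  File "<stdin>", line 4, in <module>
  File "ax.py", line 6, in flange
    n,l,s,ce=cv2.connectedComponentsWithStats(m);k=1+np.argmax(s[1:,4]);ct=max(cv2.findContours((l==k).astype(np.uint8),0,1)[0],key=len)
                                                     ~~~~~~~~~^^^^^^^^^
    return _wrapfunc(a, 'argmax', axis=axis, out=out, **kwds)
    return bound(*args, **kwds)
ValueError: attempt to get argmax of an empty sequence
```

```bash
python3 - <<'E'
from ax import *
d=np.load("w4.npz");i,K,Rc,c=(d[k] for k in("i","K","Rc","c"))
A=np.array((.5393,-.1514))
t=cv2.imread("pics/scene0.png")[...,::-1].copy();_,Kt,Rt,ct=cam("scene");nt=nose(t,Kt,Rt,ct,(256,216),r=8);n=(300.55,124.5)
print("tri nose",tri([(n,K,Rc,c),(nt[0],Kt,Rt,ct)]))
g=cv2.cvtColor(i,cv2.COLOR_RGB2GRAY).astype(np.float32)
for a in range(-90,270,10):
    out=[]
    for r in(.0115,.0135):
        p=proj((A[0]+r*np.cos(np.radians(a)),A[1]+r*np.sin(np.radians(a)),.108),K,Rc,c);out.append(int(cv2.getRectSubPix(g,(1,1),tuple(map(float,p)))[0,0]))
    print(a,out,end=";")
save(cv2.resize(i[90:165,260:345],(680,600),interpolation=cv2.INTER_CUBIC),"pics/w4c.png")
o=ctrl.get_obs();T=R.from_rotvec(o["tool_rot"]).as_matrix()
zt=o["tool_pos"][2]-.0047
for px in((314,264),(314.5,355)): print("\ndash tool mm",(T.T@(onplane(px,K,Rc,c,zt)-o["tool_pos"])*1e3).round(1))
E
```

```text
tri nose [ 0.53781278 -0.15046489  0.11538308]
-90 [167, 133];-80 [166, 138];-70 [166, 142];-60 [151, 139];-50 [96, 124];-40 [91, 81];-30 [174, 174];-20 [174, 173];-10 [176, 169];0 [174, 167];10 [135, 130];20 [160, 135];30 [171, 125];40 [170, 120];50 [173, 114];60 [173, 121];70 [172, 141];80 [169, 115];90 [165, 114];100 [165, 126];110 [159, 126];120 [160, 137];130 [126, 130];140 [170, 167];150 [172, 173];160 [171, 176];170 [173, 177];180 [113, 150];190 [89, 112];200 [138, 140];210 [159, 143];220 [162, 146];230 [166, 142];240 [165, 138];250 [175, 152];260 [169, 146];
dash tool mm [20.  -1.2  4.7]

dash tool mm [-20.4  -1.    4.7]
```

View pics/w4c.png

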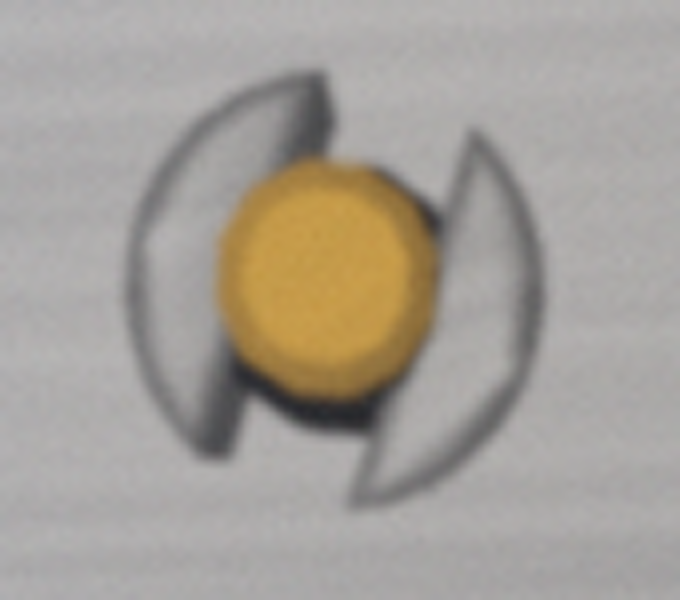

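The zoom shows the keyway line running up and to the right at about 17° from image vertical. That means a turn of +17.5° brings the tabs onto it. I'll turn to about 8° short, go lower and measure again at that orientation.

Emit:
{"op": "servo_tool", "data": {"increments": [[[4.5,0,0,1,5],[4.5,0,0,2,9.5],[4.5,0,0,2.5,9.5],[4.5,0,0,2.5,9.5],[4.5,0,0,2.5,9.5]]]}}

```text
t: 6.9
tool_pos: [0.6159, -0.1439, 0.1665]
tool_rot: [0.257, 3.131, -0.0]
contact_force: [-0.6, -0.1, -1.7]
opening: 0.0525
grip_force: 53.4
```

```bash
cat > m.py <<'E'
from ax import *
def meas(sp=(.5393,-.1514)):
    o=ctrl.get_obs();T=R.from_rotvec(o["tool_rot"]).as_matrix();p=o["tool_pos"];tl=lambda P:(T.T@(P-p)*1e3).round(1)
    i,K,Rc,c=cam("wrist")
    e,fp=flange(i,K,Rc,c,proj((*sp,.076),K,Rc,c),r=105);n=nose(i,K,Rc,c,proj((*sp,.124),K,Rc,c),r=35)
    print("pos",p.round(4),"F",o["contact_force"].round(1),"flange",np.round(e[0],1),np.round(e[1],1),tl(np.array([e[0][0]/1e3,e[0][1]/1e3,.076])),"nose",n[3].round(4),tl(n[3]))
    h=cv2.cvtColor(i,cv2.COLOR_RGB2HSV);mm=((h[...,0]<22)&(h[...,1]>140)&(h[...,2]>70)).astype(np.uint8);mm[:, :230]=0;mm[:,400:]=0;mm[:230]=0
    hull=cv2.convexHull(cv2.findNonZero(mm));f=np.zeros_like(mm);cv2.fillConvexPoly(f,hull,1)
    w=((f>0)&(h[...,1]<80)&(h[...,2]>150)).astype(np.uint8);nn,l,s,ce=cv2.connectedComponentsWithStats(w)
    for k in range(1,nn):
        if s[k,4]>15: print("  white",ce[k].round(1),s[k,4],tl(onplane(ce[k],K,Rc,c,p[2]-.0047)))
    return i,K,Rc,c,np.array(e[0])/1e3
def key(i,K,Rc,c,A):
    g=cv2.cvtColor(i,cv2.COLOR_RGB2GRAY).astype(np.float32)
    print([(a,int(cv2.getRectSubPix(g,(1,1),tuple(map(float,proj((A[0]+.0125*np.cos(np.radians(a)),A[1]+.0125*np.sin(np.radians(a)),.108),K,Rc,c))))[0,0])) for a in list(range(-60,30,5))+list(range(120,210,5))])
E
python3 - <<'E'
from m import *
r=meas();key(*r);save(cv2.resize(r[0][40:340,160:480],(640,600)),"pics/w5.png")
E
```

```text
pos [ 0.6159 -0.1439  0.1665] F [-0.6 -0.1 -1.7] flange [ 539.2 -151.5] [79.3 79.4] [ 74.4 -20.   90.5] nose [ 0.5394 -0.1511  0.124 ] [ 74.3 -19.5  42.5]
  white [314.2 266.2] 240 [18.5  0.5  4.7]
  white [326.9 281.5] 21 [12.1  5.6  4.7]
  white [332.1 292.3] 48 [7.4 7.7 4.7]
  white [329.3 306.4] 18 [1.2 6.7 4.7]
  white [313.5 325.4] 176 [-7.4  0.3  4.7]
  white [267.8 343.6] 137 [-15.9 -19.    4.7]
  white [359.5 343.8] 147 [-15.9  19.6   4.7]
  white [313.9 354.1] 99 [-20.9   0.4   4.7]
[(-60, 161), (-55, 149), (-50, 120), (-45, 90), (-40, 80), (-35, 80), (-30, 84), (-25, 154), (-20, 177), (-15, 178), (-10, 178), (-5, 180), (0, 177), (5, 169), (10, 128), (15, 153), (20, 173), (25, 164), (120, 162), (125, 155), (130, 124), (135, 153), (140, 175), (145, 174), (150, 175), (155, 175), (160, 178), (165, 179), (170, 177), (175, 139), (180, 83), (185, 83), (190, 104), (195, 133), (200, 154), (205, 159)]
```

View pics/w5.png

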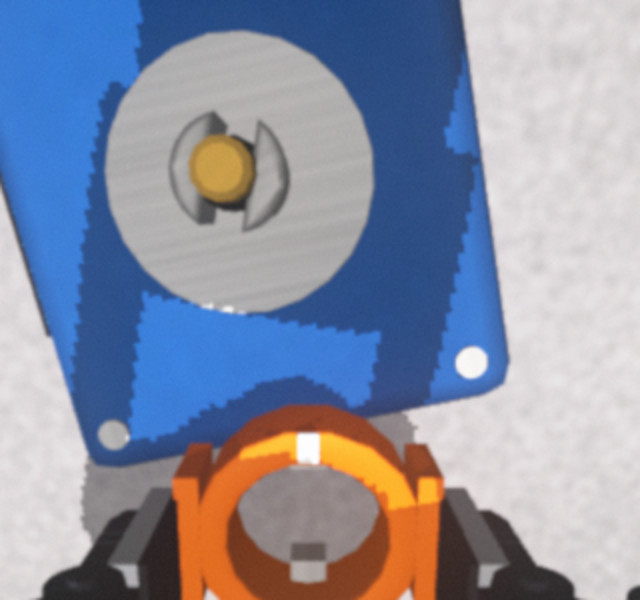

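Emit:
{"op": "servo_tool", "data": {"increments": [[[4.5,2,-0.5,0,0],[4.5,4.5,-1.2,0,0],[4.5,7,-1.9,0,0],[4.5,7.5,-2,0,0],[4.5,7.5,-2,0,0]]]}}

```text
t: 7.45
tool_pos: [0.5385, -0.1519, 0.1671]
tool_rot: [0.26, 3.129, -0.001]
contact_force: [0.8, -0.4, -1.3]
opening: 0.0525
grip_force: 53.4
```

```bash
python3 - <<'E'
from m import *
i,K,Rc,c=cam("wrist");o=ctrl.get_obs();T=R.from_rotvec(o["tool_rot"]).as_matrix();p=o["tool_pos"];print(p,o["tool_rot"],o["contact_force"])
n=nose(i,K,Rc,c,proj((.5393,-.1514,.124),K,Rc,c),r=25);print(n,"tool mm",T.T@(n[3]-p)*1e3)
save(cv2.resize(i[220:400,220:420],(666,600)),"pics/w6.png")
E
```

```text
[ 0.53916723 -0.15189946  0.16718878] [ 2.59928608e-01  3.12876187e+00 -6.26894642e-04] [ 0.36574765  0.05175614 -1.0120313 ]
(array([314.68587571, 271.13107345]), (314.5, 275.0), 24.824481964111328, array([ 0.53628495, -0.15066343,  0.124     ])) tool mm [ 3.13647854  0.75330883 43.18218458]
```

View pics/w6.png

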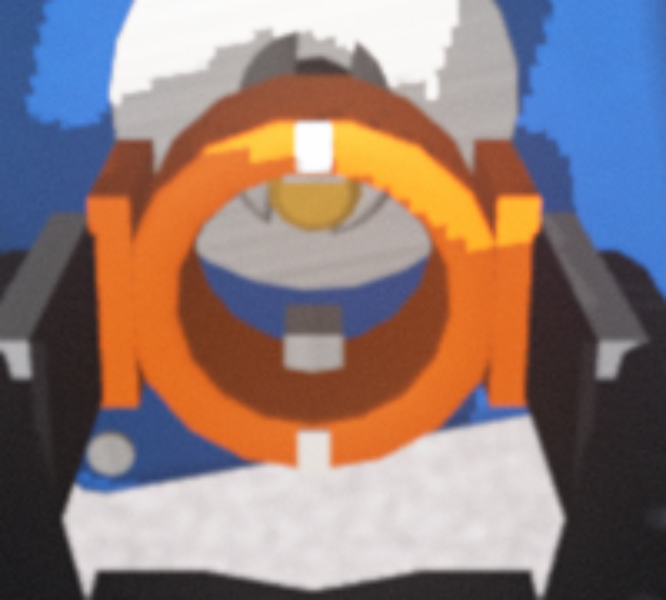

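The nose shows through the bore, laterally in line with the dashes at about (314,271) in the full image. Now down slowly over the nose, watching the force.

Emit:
{"op": "servo_tool", "data": {"increments": [[[4.5,0,0,0.5,0],[4.5,0,0,1,0],[4.5,0,0,1.5,0],[4.5,0,0,2,0],[4.5,0,0,2.4,0]]]}}

```text
t: 8.0
tool_pos: [0.5384, -0.1516, 0.1413]
tool_rot: [-0.26, -3.13, -0.001]
contact_force: [-0.1, 0.3, -1.7]
opening: 0.0526
grip_force: 53.4
```

Emit:
{"op": "servo_tool", "data": {"increments": [[[4.5,0,0,0.2,0],[4.5,0,0,0.4,0],[4.5,0,0,0.5,0],[4.5,0,0,0.6,0],[4.5,0,0,0.6,0]]]}}

```text
t: 8.5
tool_pos: [0.5385, -0.1517, 0.1364]
tool_rot: [0.26, 3.131, -0.0]
contact_force: [0.2, -0.1, -1.2]
opening: 0.0524
grip_force: 53.4
```

Emit:
{"op": "servo_tool", "data": {"increments": [[[4.5,0,0,0.1,0],[4.5,0,0,0.2,0],[4.5,0,0,0.2,0]]]}}

```text
t: 8.8
tool_pos: [0.5384, -0.1517, 0.1342]
tool_rot: [-0.26, -3.131, -0.0]
contact_force: [0.2, 0.6, 0.0]
opening: 0.0523
grip_force: 53.4
```

Emit:
{"op": "servo_tool", "data": {"increments": [[[4.5,0,0,0.1,0],[4.5,0,0,0.2,0],[4.5,0,0,0.2,0]]]}}

```text
t: 9.1
tool_pos: [0.5387, -0.1518, 0.1327]
tool_rot: [0.26, 3.13, -0.0]
contact_force: [-0.5, 0.1, -0.0]
opening: 0.0526
grip_force: 53.7
```

Emit:
{"op": "servo_tool", "data": {"increments": [[[4.5,0,0,0.1,0],[4.5,0,0,0.15,0],[4.5,0,0,0.15,0]]]}}

```text
t: 9.4
tool_pos: [0.539, -0.1518, 0.1311]
tool_rot: [0.261, 3.129, -0.0]
contact_force: [1.0, -0.1, 2.1]
opening: 0.0522
grip_force: 53.7
```

```bash
python3 -c "
from h import *
o=ctrl.get_obs();print(o['contact_force'],o['wrist_torque'],o['tool_pos'])"
```

```text
[ 1.02104003 -0.0824551   2.11238251] [ 0.05944667 -0.11438857 -0.16445046] [ 0.53898328 -0.15177686  0.13113719]
```

There is a light upward push, and the torque points the way the keyways were estimated to lie. I turn that way with the pressure held.

Emit:
{"op": "servo_tool", "data": {"increments": [[[4.5,0,0,0.1,1],[4.5,0,0,0.1,2],[4.5,0,0,0.1,3],[4.5,0,0,0.1,4],[4.5,0,0,0.1,4]]]}}

```text
t: 9.9
tool_pos: [0.5378, -0.1515, 0.1288]
tool_rot: [-0.37, -3.118, -0.001]
contact_force: [0.3, -0.6, -2.1]
opening: 0.0524
grip_force: 53.4
```

```bash
python3 -c "
from h import *
o=ctrl.get_obs();print(o['contact_force'],o['wrist_torque'],o['tool_pos'])"
```

```text
[ 0.30873644 -0.60655074 -2.08215202] [-0.04046804  0.00902448 -0.01849068] [ 0.53778245 -0.15148357  0.12884368]
```

Emit:
{"op": "servo_tool", "data": {"increments": [[[4.5,0,0,0,2],[4.5,0,0,0.1,4],[4.5,0,0,0.2,4],[4.5,0,0,0.3,4],[4.5,0,0,0.3,4]]]}}

```text
t: 10.4
tool_pos: [0.5382, -0.1516, 0.1263]
tool_rot: [-0.477, -3.104, -0.0]
contact_force: [0.0, -0.6, -2.6]
opening: 0.0526
grip_force: 53.4
```

```bash
python3 -c "
from h import *
o=ctrl.get_obs();print(o['contact_force'],o['wrist_torque'],o['tool_pos'])"
```

```text
[ 0.00443144 -0.64897007 -2.6268783 ] [ 0.03236865  0.01446911 -0.01110393] [ 0.53820406 -0.15156006  0.12630514]
```

The tabs are in and sinking freely, with the underside about 8 mm below the shoulder. I lower it in steps.

Emit:
{"op": "servo_tool", "data": {"increments": [[[4.5,0,0,0.3,0],[4.5,0,0,0.6,0],[4.5,0,0,0.9,0],[4.5,0,0,1.2,0],[4.5,0,0,1.2,0]]]}}

```text
t: 10.9
tool_pos: [0.5381, -0.1516, 0.114]
tool_rot: [-0.478, -3.104, -0.001]
contact_force: [-0.2, 0.2, -1.2]
opening: 0.0525
grip_force: 53.4
```

Emit:
{"op": "servo_tool", "data": {"increments": [[[4.5,0,0,0.2,0],[4.5,0,0,0.4,0],[4.5,0,0,0.6,0],[4.5,0,0,0.7,0],[4.5,0,0,0.7,0]]]}}

```text
t: 11.4
tool_pos: [0.5384, -0.1517, 0.1076]
tool_rot: [-0.478, -3.105, -0.0]
contact_force: [0.8, 0.8, -1.4]
opening: 0.0528
grip_force: 53.4
```

Emit:
{"op": "servo_tool", "data": {"increments": [[[4.5,0,0,0.2,0],[4.5,0,0,0.4,0],[4.5,0,0,0.4,0]]]}}

```text
t: 11.7
tool_pos: [0.5383, -0.1516, 0.1034]
tool_rot: [-0.478, -3.104, -0.0]
contact_force: [-0.1, 0.3, -1.7]
opening: 0.0525
grip_force: 53.4
```

Emit:
{"op": "servo_tool", "data": {"increments": [[[4.5,0,0,0.1,0],[4.5,0,0,0.2,0],[4.5,0,0,0.2,0]]]}}

```text
t: 12.0
tool_pos: [0.5386, -0.1518, 0.1027]
tool_rot: [-0.478, -3.105, 0.0]
contact_force: [-3.9, 2.9, 4.5]
opening: 0.0525
grip_force: 54.0
```

Contact came at TCP z 0.1027, exactly the height predicted for home. One small extra push, then release.

Emit:
{"op": "servo_tool", "data": {"increments": [[[4.5,0,0,0.1,0],[4.5,0,0,0.1,0]]]}}

```text
t: 12.2
tool_pos: [0.5387, -0.1518, 0.1027]
tool_rot: [-0.478, -3.105, 0.0]
contact_force: [-6.1, 3.2, 10.0]
opening: 0.0523
grip_force: 54.6
```

Emit:
{"op": "servo_tool", "data": {"increments": [[[5.6,0,0,-0.2,0],[6.4,0,0,-0.2,0],[7,0,0,-0.2,0],[7,0,0,-0.2,0],[7,0,0,-0.2,0]]]}}

```text
t: 12.7
tool_pos: [0.5384, -0.1517, 0.1025]
tool_rot: [-0.478, -3.105, -0.0]
contact_force: [0.2, 0.1, -0.3]
opening: 0.07
grip_force: 0.0
```

Emit:
{"op": "servo_tool", "data": {"increments": [[[7,0,0,-0.5,0],[7,0,0,-2.5,0],[7,0,0,-5,0],[7,0,0,-8,0],[7,0,0,-10,0]]]}}

```text
t: 13.2
tool_pos: [0.5392, -0.152, 0.2056]
tool_rot: [0.477, 3.102, -0.001]
contact_force: [0.4, -0.1, -0.4]
opening: 0.0699
grip_force: 0.0
```

Emit:
{"op": "servo_tool", "data": {"increments": [[[7,-1,0,-1,0],[7,-2,0,-1,0],[7,-2,0,-1,0],[7,-2,0,-1,0]]]}}

```text
t: 13.6
tool_pos: [0.557, -0.1575, 0.2114]
tool_rot: [-0.477, -3.102, -0.001]
contact_force: [-0.6, -1.6, -1.2]
opening: 0.0701
grip_force: 0.0
```

```bash
python3 - <<'E'
from m import *
o=ctrl.get_obs();print(o["t"],o["tool_pos"],o["contact_force"])
C,mu,px,v=hub(zt=.098,guess=(.5393,-.1514),r=85)
s,K,Rc,c=cam("scene");save(s,"pics/s_end.png")
h=cv2.cvtColor(s,cv2.COLOR_RGB2HSV);m=((h[...,0]<22)&(h[...,1]>150)&(h[...,2]>70)).astype(np.uint8)
g=proj((.5393,-.1514,.09),K,Rc,c);yy,xx=np.mgrid[:480,:640];m[(xx-g[0])**2+(yy-g[1])**2>22**2]=0
hu=cv2.convexHull(cv2.findNonZero(m));M=cv2.moments(hu);b=(M['m10']/M['m00'],M['m01']/M['m00'])
print("scene hull",b,"exp",g,cv2.boundingRect(hu),"tri",tri([(px,*v),(b,K,Rc,c)]))
for z in(.076,.086):
  q=[proj((.5393+r*np.cos(a),-.1514+r*np.sin(a),z+d),K,Rc,c) for a in np.arange(0,6.3,.2) for r in(.025,) for d in(0,.022)];q=np.array(q);print(z,"bbox exp",q.min(0).round(1),q.max(0).round(1))
E
```

```text
13.6 [ 0.55703386 -0.15750411  0.21135397] [-0.58563157 -1.58644273 -1.23606325]
centre [ 0.5387 -0.1511] rect ((538.489990234375, -150.9311065673828), (53.414039611816406, 46.68861770629883), 72.65243530273438) long axis deg 72.3 px [313.6 213.4]
dashes [([313.5, 186.0], 50, [0.52, -0.1453]), ([286.4, 190.4], 25, [0.5173, -0.164]), ([340.5, 190.3], 23, [0.5284, -0.1285]), ([313.4, 195.1], 74, [0.526, -0.1472]), ([298.5, 216.1], 310, [0.5368, -0.1616]), ([327.7, 217.8], 287, [0.5441, -0.1424]), ([334.0, 206.0], 3, [0.5374, -0.1359]), ([285.5, 236.1], 44, [0.5478, -0.1749]), ([340.9, 236.9], 36, [0.5601, -0.1375]), ([313.5, 242.8], 44, [0.5585, -0.1574])]
scene hull (256.7599502487562, 223.66293532338307) exp [255.61574153 223.86104645] (247, 214, 20, 20) tri [ 0.53856428 -0.14996021  0.09088599]
0.076 bbox exp [246.1 215.4] [265.2 234. ]
0.086 bbox exp [245.7 212.8] [264.9 231.4]
```

The dashes are 40.4 mm apart at the home height. The hub is centred on the axis, and its lower edge in the scene view matches a seated underside at 0.076.

```bash
python3 -c "
from station import ctrl
print(ctrl.finish_job())"
```

```text
the job is handed in; nothing more can be done
None
```

The correct hub (the right-hand one) is on the blue polisher's spindle with its tabs in the keyways, fully home flat on the flange and released; the push peaked at about 10 N, and the job was handed in at about 14 s.

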